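# Switch the clasp-ball feeder to its other chute

### The arm

A 6-joint arm with a two-finger parallel gripper is mounted at the origin on the work surface. World frame = base frame: x ahead of the robot, y to its left, z up, the work surface at z = 0. Lengths are in m, angles in rad, forces in N, time in s.
With the tool pointing down it reaches from about 0.375 to 0.9 m from the base axis. Payload 3.1 kg.
Tool frame: the origin (TCP) lies between the finger pads; the fingertips stand 19 mm ahead of it and the grasp point (between the pads) is the TCP (r.tip_reach is the distance from the TCP to the fingertips, in m); z points along the fingers, y is the line along which they close (so a half turn about z gives the same grasp; the last joint's range is limited). The gripper opens to 85 mm and grips with 20 to 120 N. Pads are 22 mm wide; open, the fingers measure 114 mm over their backs; the gripper's body (76 mm by 85 mm) begins 54 mm behind the grasp point. The pads swing forward as they close: fully open they stand 13 mm farther back than shut.
Start: joints at [0.99, 0.527, 1.433, -0, 1.181, -0.178], TCP at [0.245, 0.575, 0.25] pointing down, gripper open.
Joint ranges: [-3.08, 3.08], [-0.75, 2.2], [0.22, 2.44], [-1.43, 4.57], [0, 2.65], [-2.85, 2.85]. Speed limits (rad/s): [2.79, 2.79, 3.14, 3.14, 3.14, 3.14].

### API

Orientations are given as a unit quaternion [w, x, y, z].
In Python, from station import r, cams gives the robot as it stands.
- The arm moves only by the tool send_rows, never from a script. Its argument "commands" is a list of rows, each a list of 3 entries, a list of its own where there are three numbers: the turn, a rotation vector about the tool's x, y, z in degrees, then the shift along the tool's x, y, z in mm, then the opening, from 0 (shut) to 1 (fully open). In form: [[[ax, ay, az], [dx, dy, dz], fingers], ...]. A call has 1 to 10 rows; each row is the pose to reach, as a shift and turn from the pose commanded when the call began, along the tool's axes at that moment; what a row does not reach only later rows make up. A row lasts 1/12 s, in which the tool goes at most 41.7 mm and 7.16 degrees, less where a joint would pass 70% of its speed; a pose out of reach is approached as far as the arm can. A call with a gripper value outside its range is refused whole. The fingers move at their own pace and stop on an object; "grip_force" is the grip in N (left out, the last holds). Time passes only in rows, so rows that repeat a pose let the fingers close. It gives the time, the measured TCP pose, the force, the opening and the grip force at its end, in the units of the state.
- r.get_obs(): the state, without advancing time (a new reading comes with each control period).
- cams.read_camera(name): name is "scene" or "top"; returns a dict with "color" (480x640x3 uint8, red, green, blue), "camera_matrix" (3x3 intrinsics, pixels), "position" and "orientation" of the camera in the world. Camera axes: x right, y up, looking along -z (the intrinsics and any distortion apply to the point x, -y, -z); pixel columns grow to the right and rows downward; lengths in m; the calibration is good to about 2 mm. A picture is of the moment at which its call begins. There is no depth.
- r.sign_off(): hands the job in; it is judged then, once.
The state is a dict: "time_s": time; "joints": joint angles; "dq": joint speeds; "joint_torque": joint torques, N m; "ee_pos": TCP position; "eef_rot": TCP orientation; "force": force on the tool from outside, world axes, zero at the start; "moment": the same for the moment, N m; "opening": opening from 0.0 (shut) to 1.0 (fully open); "grip_force": force on a finger pad.
Only numpy, scipy, OpenCV 4.12 (cv2) and the standard library are available. Lean on these libraries where they do the work, as an engineer would, in place of code of your own. Each camera call takes 0.05 s, during which the arm holds its last target. There are 200 camera calls.

### The job

The clasp-ball feeder is set to the wrong catch box. Using fingertips only, first press down the raised thumb pad so that the seesaw gate rocks over its pivot and rests tipped the other way; then push the upright tab of the sliding stop across, so that all three brass balls run down that other chute into its catch box. Do not touch the balls, lift nothing, and leave the things standing around where they are.

Things in the scene. Friction and masses are not known exactly. Their poses are not given: they have to be found in the camera images.
- rig: wooden ball feeder fixed to the bench, 470 mm wide along its y. Origin on the bench under the gate's pivot (75 mm up, along rig x); z up; at zero yaw x points away from the robot, y to its left. Behind the gate a channel slopes down to it, rig x = 132 to 19 mm, rims 125 to 142 mm high; the balls wait in it. From each gate end (rig y = +-80 mm) a chute leads outward to a catch box.
- gate (a joint): tilt of the seesaw gate, a trough 160 mm long and 36 mm wide, rocking about rig x; rad, -0.28 to 0.28 at its stops. Positive: left (rig +y) end up, balls would run to the right. Negative: right end up, balls would run to the left. Top-heavy: once past the middle it falls to its stop and stays. It starts at either stop. Under 3 N on a pad moves it.
- pad_left (a point): centre of the top face of the left (rig +y) dark wooden thumb pad on the near side of the gate; the pad is 44 mm along rig x, 36 mm along rig y, 8 mm thick, with free space below. The point lies 45 mm to rig -x of and 65 mm to rig +y of the pivot and is 122 mm above the bench when up, 86 mm when down.
- pad_right (a point): the same on the right (rig -y) pad.
- stop (a joint): travel of the sliding stop, m: 0 shut (steel plate across the ball channel), 0.035 fully open; it slides along rig +y, stays where left, resists with about 1 N. The channel is free for the balls from about 0.030.
- tab (a point): centre of the top of the stop's upright dark wooden tab, 182 mm above the bench; the tab is 24 mm along rig x, 12 mm along rig y, its lower end 116 mm above the bench. It stands beside the channel at rig x = 50 mm, rig y = -62 mm when shut and -27 mm when open; it is pushed towards rig +y on its outer (rig -y) face.
- box_left (a point): centre of the inner floor of the left catch box (open wooden box, inside 82 x 82 mm, floor 4 to 5 mm above the bench), rig y = 192 mm.
- box_right (a point): the same of the right catch box, rig y = -192 mm.
- ball0_center (a point): centre of the first brass ball, polished, 18 mm diameter, 22 g, next to the stop.
- ball1_center (a point): centre of the second brass ball.
- ball2_center (a point): centre of the third brass ball.
- thread: bystander: cone of pale thread, 68 mm wide at its foot, 122 mm high, standing behind the left chute; origin under its centre.
- glue: bystander: white glue jar, 64 mm wide, 85 mm high, behind the right chute; origin under its centre.
- awl: bystander: awl with dark wooden handle, about 150 mm long, lying in front of the left catch box.
- mug: bystander: green cup, 74 mm wide, 80 mm high, behind the left catch box; origin under its centre.

How it is judged:
On the way, in this order (a step that is already met when the one before it is completed fails the run):
1. the gate is tipped to its other stop while all three balls still wait behind the stop (((value of joint gate below -0.25 rad and distance of pad_left from where it was at the start of the episode above 0.025 m) or (value of joint gate above 0.25 rad and distance of pad_left from where it was at the start of the episode above 0.025 m)) and x of each of ball0_center, ball1_center, ball2_center in the frame of rig above 0.045 m), for 0.2 s.
2. all three balls lie in the catch box of that other chute (((value of joint gate below -0.25 rad and distance of pad_left from where it was at the start of the episode above 0.025 m and x of ball0_center in the frame of box_left between -0.04 and 0.04 m and y of ball0_center in the frame of box_left between -0.04 and 0.04 m and height (world z) of each of ball0_center, ball1_center, ball2_center below 0.05 m and x of ball1_center in the frame of box_left between -0.04 and 0.04 m and y of ball1_center in the frame of box_left between -0.04 and 0.04 m and x of ball2_center in the frame of box_left between -0.04 and 0.04 m and y of ball2_center in the frame of box_left between -0.04 and 0.04 m) or (value of joint gate above 0.25 rad and distance of pad_left from where it was at the start of the episode above 0.025 m and x of ball0_center in the frame of box_right between -0.04 and 0.04 m and y of ball0_center in the frame of box_right between -0.04 and 0.04 m and height (world z) of each of ball0_center, ball1_center, ball2_center below 0.05 m and x of ball1_center in the frame of box_right between -0.04 and 0.04 m and y of ball1_center in the frame of box_right between -0.04 and 0.04 m and x of ball2_center in the frame of box_right between -0.04 and 0.04 m and y of ball2_center in the frame of box_right between -0.04 and 0.04 m))), for 0.2 s.
At the end, for the whole second after the job is handed in: the gate rests within 0.03 rad of the stop opposite to its start, and all three balls lie in the catch box on the side that is now low (((value of joint gate below -0.25 rad and distance of pad_left from where it was at the start of the episode above 0.025 m and x of ball0_center in the frame of box_left between -0.04 and 0.04 m and y of ball0_center in the frame of box_left between -0.04 and 0.04 m and height (world z) of each of ball0_center, ball1_center, ball2_center below 0.05 m and x of ball1_center in the frame of box_left between -0.04 and 0.04 m and y of ball1_center in the frame of box_left between -0.04 and 0.04 m and x of ball2_center in the frame of box_left between -0.04 and 0.04 m and y of ball2_center in the frame of box_left between -0.04 and 0.04 m) or (value of joint gate above 0.25 rad and distance of pad_left from where it was at the start of the episode above 0.025 m and x of ball0_center in the frame of box_right between -0.04 and 0.04 m and y of ball0_center in the frame of box_right between -0.04 and 0.04 m and height (world z) of each of ball0_center, ball1_center, ball2_center below 0.05 m and x of ball1_center in the frame of box_right between -0.04 and 0.04 m and y of ball1_center in the frame of box_right between -0.04 and 0.04 m and x of ball2_center in the frame of box_right between -0.04 and 0.04 m and y of ball2_center in the frame of box_right between -0.04 and 0.04 m))); the robot touches nothing.
It fails at once if a ball is touched by the robot (contact force between any of the arm, the fingers and ball0 above 0.3 N or contact force between any of the arm, the fingers and ball1 above 0.3 N or contact force between any of the arm, the fingers and ball2 above 0.3 N).
It fails at once if a ball is lifted (height (world z) of any of ball0_center, ball1_center, ball2_center above 0.18 m).
It fails at once if a thing standing around is moved by more than 20 mm (distance of any of thread, glue, awl, mug from where it was at the start of the episode above 0.02 m).
It also fails if it takes over 43 s, if anything falls off the work surface, if the arm or the gripper's body presses on something with over 40 N, if the wrist force passes 120 N, or if a joint passes its speed limit or range.

## Working session

There is one attempt and no reset: what is moved stays moved. The work goes in short steps, Python scripts to look and compute and a tool call to move; the robot and the scene stay as the last step left them, time stands still between calls to the robot, and variables do not carry over. Pictures are saved under pics/ and viewed, at most 10 in all, crops included, and the job is handed in when it is done.

Besides the shell and the picture viewer there is one more tool, called after "Request:" by a JSON object that holds its "method" and its "body", one argument or row to a line. send_rows: Moves the arm, as the interface text tells. Its arguments: {"type":"object","properties":{"commands":{"type":"array","items":{"type":"array"}},"grip_force":{"type":"number"}},"required":["commands"]}

```bash
mkdir -p pics
python3 - <<'E'
from station import r,cams
import cv2,numpy as np,pickle
d={}
for n in("scene","top"):
    c=cams.read_camera(n);d[n]=c
    cv2.imwrite(f"pics/{n}0.png",c["color"][:,:,::-1]);print(n,c["camera_matrix"],c["position"],c["orientation"],[k for k in c])
pickle.dump(d,open("d0.pkl","wb"))
o=r.get_obs();print(o["ee_pos"],o["eef_rot"],o["time_s"])
E
```

```text
scene [[574.14478181   0.         325.87340624]
 [  0.         574.14478181 245.82711317]
 [  0.           0.           1.        ]] [1.07073047 0.68256806 1.03109581] [0.29092226 0.10994746 0.32343232 0.8936819 ] ['color', 'camera_matrix', 'position', 'orientation']
top [[448.44442738   0.         323.1657351 ]
 [  0.         448.44442738 241.24757351]
 [  0.           0.           1.        ]] [0.5263298  0.08252528 0.8747183 ] [ 0.7080343   0.02381565 -0.0514026  -0.70390199] ['color', 'camera_matrix', 'position', 'orientation']
[0.24464017 0.57446138 0.24942457] [-3.64222639e-04  2.00071248e-01  9.79780852e-01 -9.18744579e-04] 0.1
```

View pics/scene0.png

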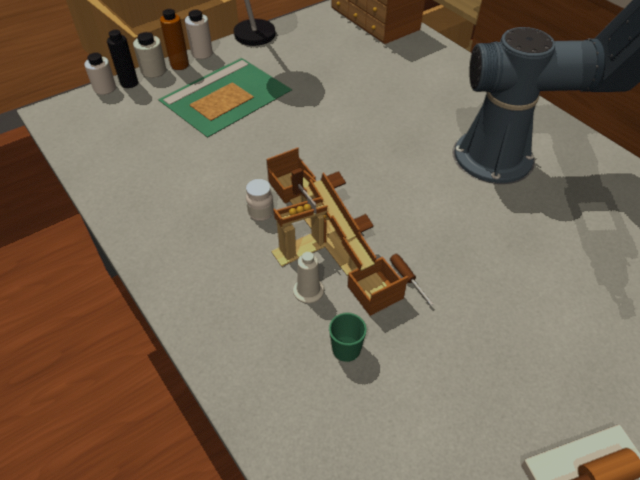

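View pics/top0.png

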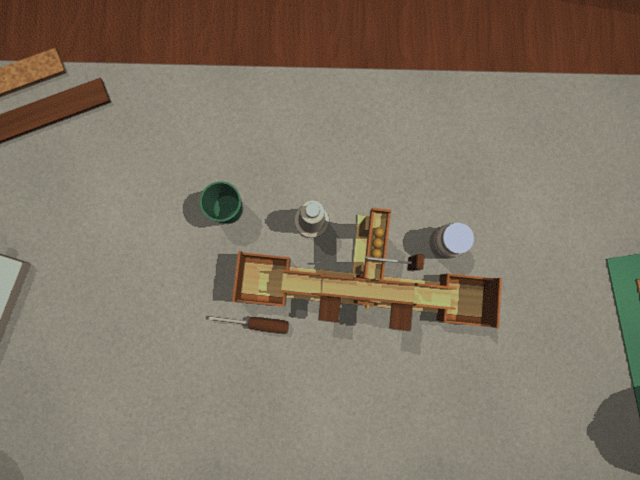

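The top view shows the rig with its left box at about (262,280) and right box at (472,300). The pads are near (330,308) and (401,316), and the tab is near (416,262). I'll zoom in for detail.

Run:
```python
import cv2,pickle
d=pickle.load(open("d0.pkl","rb"))
a=d["top"]["color"][190:345,225:510,::-1];cv2.imwrite("pics/t1.png",cv2.resize(a,(798,434),interpolation=cv2.INTER_CUBIC))
a=d["scene"]["color"][140:320,235:445,::-1];cv2.imwrite("pics/s1.png",cv2.resize(a,(700,600),interpolation=cv2.INTER_CUBIC))
```

```text
(no output)
```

View pics/t1.png

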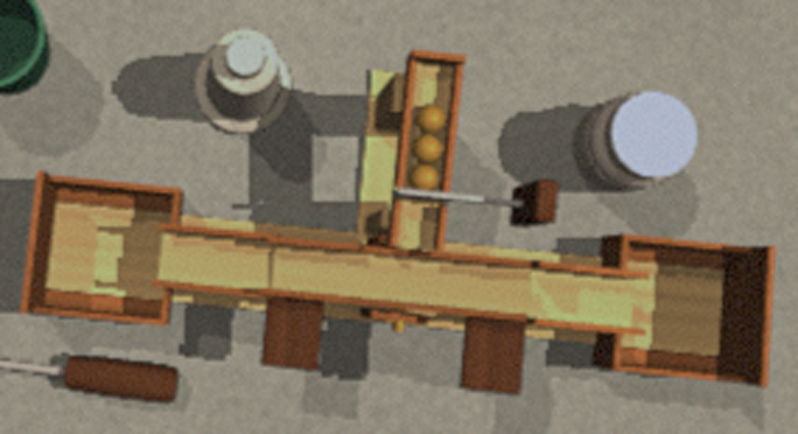

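View pics/s1.png

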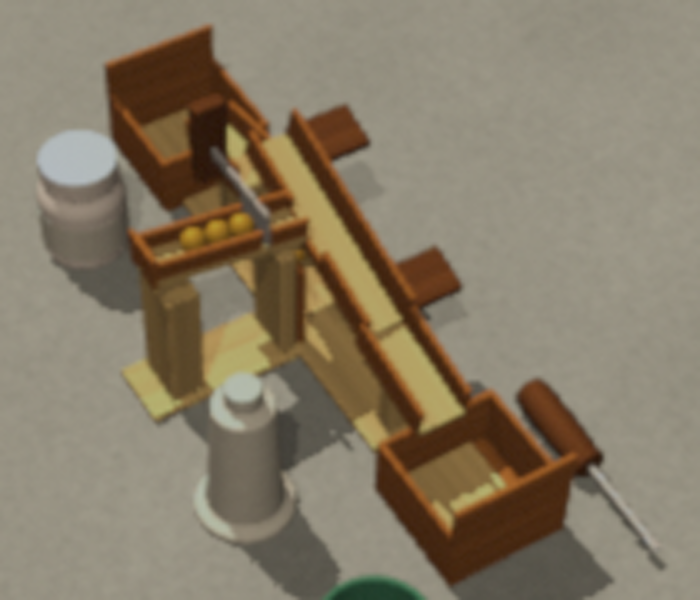

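The crops show the gate's left end level with the left chute and the right pad looking raised, so the right pad is likely the one to press. The tab is at (540,202) in the top crop and (207,103) in the scene crop. I'll triangulate to check.

```bash
cat > h.py <<'E'
import pickle,numpy as np,cv2
from scipy.spatial.transform import Rotation as R
d=pickle.load(open("d0.pkl","rb"))
def P(c):
    q=c["orientation"];M=R.from_quat(np.r_[q[1:],q[0]]).as_matrix()@np.diag([1,-1,-1])
    return c["camera_matrix"]@np.c_[M.T,-M.T@c["position"]]
PT,PS=P(d["top"]),P(d["scene"])
def tri(t,s):
    t=np.array(t)/2.8+[225,190]-.3;s=np.array(s)/3.3333+[235,140]-.3
    X=cv2.triangulatePoints(PT,PS,t.astype(float),s.astype(float))[:,0];X=X[:3]/X[3]
    e=[np.linalg.norm((p@np.r_[X,1])[:2]/(p@np.r_[X,1])[2]-u) for p,u in((PT,t),(PS,s))]
    return X,max(e)
def ray(t,z):
    t=np.array(t)/2.8+[225,190]-.3
    H=PT[:,[0,1,3]].copy();H[:,2]+=PT[:,2]*z
    x=np.linalg.solve(H,np.r_[t,1]);return x[:2]/x[2]
E
python3 - <<'E'
from h import *
L={"LnL":((263,362),(462,283)),"LnR":((314,370),(436,248)),"RnL":((461,388),(370,140)),"RnR":((520,394),(347,104)),
"b0":((425,177),(241,224)),"b1":((429,148),(217,231)),"b2":((432,118),(191,238)),"tab":((541,202),(206,102))}
for k,(t,s) in L.items():
    X,e=tri(t,s);print(k,X.round(4),round(e,2))
print("tab ray",ray((541,202),.182),"balls",[ray(p,.125).round(4) for p in((425,177),(429,148),(432,118))])
for zl,zr in((.086,.122),(.122,.086)):
    l=(ray((263,362),zl)+ray((314,370),zl))/2;rr=(ray((461,388),zr)+ray((520,394),zr))/2
    print(l,rr,np.linalg.norm(l-rr),np.degrees(np.arctan2(-(l-rr)[0],(l-rr)[1])))
E
```

```text
LnL [0.4743 0.0596 0.0846] 0.37
LnR [0.4703 0.0275 0.0883] 0.14
RnL [ 0.4617 -0.0586  0.1169] 0.06
RnR [ 0.4578 -0.0916  0.1237] 0.75
b0 [ 0.5866 -0.0354  0.1294] 0.45
b1 [ 0.6039 -0.0377  0.1315] 0.42
b2 [ 0.6222 -0.0397  0.1343] 0.02
tab [ 0.5706 -0.0933  0.1841] 1.26
tab ray [ 0.56931783 -0.09246083] balls [array([ 0.5875, -0.0367]), array([ 0.6051, -0.0392]), array([ 0.6233, -0.0412])]
[0.47240829 0.04337535] [ 0.46031876 -0.07518903] 0.11917915226109602 -5.822100617380045
[0.47486947 0.0451623 ] [ 0.45716167 -0.08273198] 0.12911434084453807 -7.882859121828418
```

The right pad is the raised one (z about 0.12), and the rig yaw is about -6.3°. I'll shut the fingers and move above the right pad.

Request:
{"method": "send_rows", "body": {
  "commands": [
    [[0, 0, -7], [-28, -30, 0], 0],
    [[0, 0, -12], [-56, -62, 0], 0],
    [[0, 0, -16.5], [-84, -93, 0], 0],
    [[0, 0, -16.5], [-112, -124, 0], 0],
    [[0, 0, -16.5], [-140, -155, 0], 0],
    [[0, 0, -16.5], [-168, -186, 0], 0],
    [[0, 0, -16.5], [-196, -217, 0], 0],
    [[0, 0, -16.5], [-224, -248, 0], 0],
    [[0, 0, -16.5], [-252, -279, 0], 0],
    [[0, 0, -16.5], [-280, -310, 0], 0]
  ]
}}

```text
time_s: 0.93
ee_pos: [0.3804, 0.1798, 0.2502]
eef_rot: [-0.0, 0.057, 0.998, -0.0]
force: [0.8, -0.8, -0.5]
opening: 0.002
grip_force: 0.0
```

```bash
cat > g.py <<'E'
import sys,numpy as np
from station import r
from scipy.spatial.transform import Rotation as R
o=r.get_obs();q=o["eef_rot"];M=R.from_quat(np.r_[q[1:],q[0]]).as_matrix()
y=M[:,1];print("t",o["time_s"],"tcp",np.round(o["ee_pos"],4),"tool y deg",np.degrees(np.arctan2(y[1],y[0])).round(1),"open",o["opening"],"F",np.round(o["force"],1))
if len(sys.argv)>3: print("shift mm",np.round(M.T@(np.array(sys.argv[1:4],float)-o["ee_pos"])*1000,1))
E
python3 g.py 0.472 -0.082 0.16
```

```text
t 0.9333 tcp [0.3804 0.1798 0.2502] tool y deg 83.4 open 0.0018677395443164656 F [ 0.8 -0.8 -0.5]
shift mm [-120.9 -249.6   90.2]
```

Request:
{"method": "send_rows", "body": {
  "commands": [
    [[0, 0, 0], [-16, -34, 0], 0],
    [[0, 0, 0], [-32, -68, 0], 0],
    [[0, 0, 0], [-48, -102, 0], 0],
    [[0, 0, 0], [-64, -136, 0], 0],
    [[0, 0, 0], [-80, -170, 10], 0],
    [[0, 0, 0], [-96, -203, 30], 0],
    [[0, 0, 0], [-112, -231, 50], 0],
    [[0, 0, 0], [-121, -249, 70], 0],
    [[0, 0, 0], [-121, -249, 85], 0],
    [[0, 0, 0], [-121, -249, 85], 0]
  ]
}}

```text
time_s: 1.77
ee_pos: [0.4706, -0.0803, 0.1624]
eef_rot: [-0.003, 0.059, 0.998, 0.001]
force: [-0.6, 0.3, -0.6]
opening: -0.001
grip_force: 0.0
```

```bash
python3 g.py 0.472 -0.082 0.108
python3 - <<'E'
from station import cams
import cv2,numpy as np
a=cams.read_camera("scene")["color"][100:320,235:445,::-1];b=cams.read_camera("top")["color"][190:345,225:510,::-1]
a=cv2.resize(a,(420,440));b=cv2.resize(b,(376,204));c=np.zeros((440,800,3),np.uint8);c[:,:420]=a;c[:204,424:]=b;cv2.imwrite("pics/c2.png",c)
E
```

```text
t 1.7667 tcp [ 0.4706 -0.0803  0.1624] tool y deg 83.3 open -0.0013340244006355313 F [-0.6  0.3 -0.6]
shift mm [-2.  -1.6 54.4]
```

View pics/c2.png

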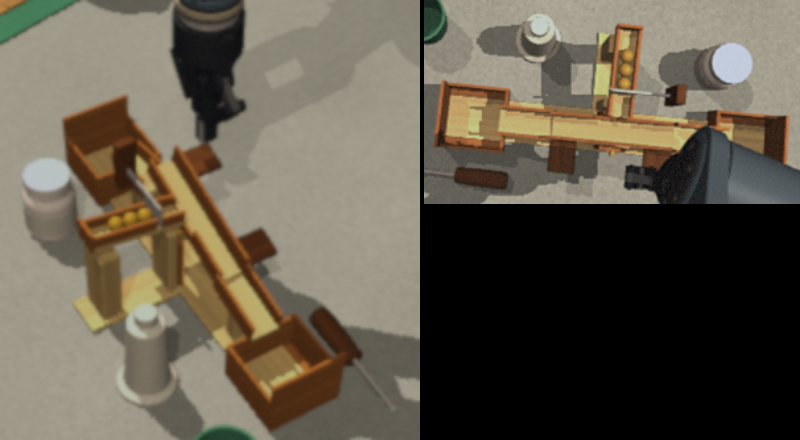

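The fingertips, at (207,138) in the left panel, stand above the right pad at (205,158). The balls still wait behind the stop. Now I'll press down.

Request:
{"method": "send_rows", "body": {
  "commands": [
    [[0, 0, 0], [-2, -2, 10], 0],
    [[0, 0, 0], [-2, -2, 18], 0],
    [[0, 0, 0], [-2, -2, 25], 0],
    [[0, 0, 0], [-2, -2, 32], 0],
    [[0, 0, 0], [-2, -2, 39], 0],
    [[0, 0, 0], [-2, -2, 46], 0],
    [[0, 0, 0], [-2, -2, 51], 0],
    [[0, 0, 0], [-2, -2, 54], 0],
    [[0, 0, 0], [-2, -2, 54], 0],
    [[0, 0, 0], [-2, -2, 54], 0]
  ]
}}

```text
time_s: 2.7
ee_pos: [0.4739, -0.0818, 0.1112]
eef_rot: [-0.0, 0.057, 0.998, 0.0]
force: [-0.2, -0.3, 0.5]
opening: -0.002
grip_force: 0.0
```

Request:
{"method": "send_rows", "body": {
  "commands": [
    [[0, 0, 0], [0, 0, -15], 0],
    [[0, 0, 0], [0, 0, -40], 0],
    [[0, 0, 0], [0, 0, -75], 0],
    [[0, 0, 0], [0, 0, -110], 0],
    [[0, 0, 0], [0, -20, -140], 0],
    [[0, 0, 0], [0, -50, -140], 0],
    [[0, 0, 0], [0, -60, -140], 0],
    [[0, 0, 0], [0, -60, -140], 0]
  ]
}}

```text
time_s: 3.37
ee_pos: [0.4672, -0.1434, 0.252]
eef_rot: [0.001, 0.059, 0.998, -0.001]
force: [-0.3, 0.6, -1.1]
opening: -0.003
grip_force: 0.0
```

```bash
python3 - <<'E'
from station import cams
import cv2,numpy as np,pickle
d={n:cams.read_camera(n) for n in("scene","top")};pickle.dump(d,open("d1.pkl","wb"))
a=d["scene"]["color"][100:320,235:445,::-1];b=d["top"]["color"][190:345,225:510,::-1]
a=cv2.resize(a,(420,440));b=cv2.resize(b,(376,204));c=np.zeros((440,800,3),np.uint8);c[:,:420]=a;c[:204,424:]=b;cv2.imwrite("pics/c3.png",c)
E
python3 g.py 0.567 -0.120 0.26
```

```text
t 3.4667 tcp [ 0.4662 -0.1408  0.2506] tool y deg 83.3 open -0.0023694777231867002 F [-0.7  0.3 -0.2]
shift mm [-97.7  32.4  -9.6]
```

View pics/c3.png

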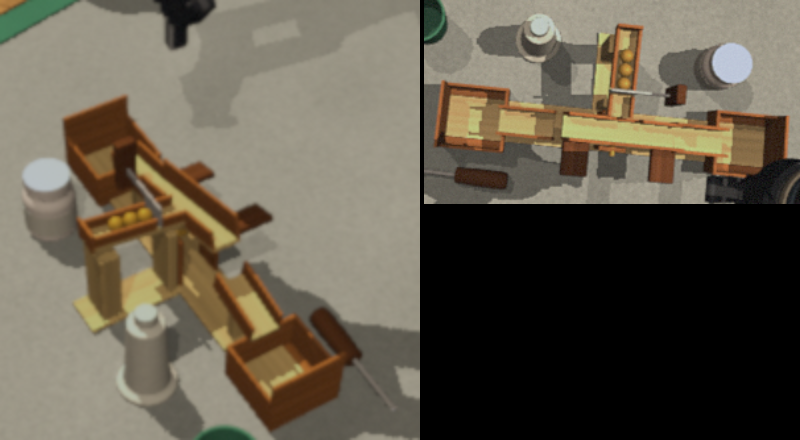

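The left pad is now up at (255,217), so the gate is tipped, and the balls still wait. Next I'll move beside the tab's outer face.

Request:
{"method": "send_rows", "body": {
  "commands": [
    [[0, 0, 0], [-33, 5, 0], 0],
    [[0, 0, 0], [-66, 10, 0], 0],
    [[0, 0, 0], [-99, 20, 0], 0],
    [[0, 0, 0], [-99, 20, 0], 0],
    [[0, 0, 0], [-99, 20, 20], 0],
    [[0, 0, 0], [-99, 20, 45], 0],
    [[0, 0, 0], [-99, 20, 65], 0],
    [[0, 0, 0], [-99, 20, 81], 0],
    [[0, 0, 0], [-99, 20, 81], 0],
    [[0, 0, 0], [-99, 20, 81], 0]
  ]
}}

```text
time_s: 4.3
ee_pos: [0.5663, -0.1313, 0.1687]
eef_rot: [-0.002, 0.057, 0.998, 0.001]
force: [-0.0, 0.3, -0.0]
opening: -0.001
grip_force: 0.0
```

```bash
python3 g.py 0.5687 -0.113 0.169
python3 - <<'E'
from station import cams
import cv2,numpy as np
a=cams.read_camera("scene")["color"][100:320,235:445,::-1];b=cams.read_camera("top")["color"][190:345,225:510,::-1]
a=cv2.resize(a,(420,440));b=cv2.resize(b,(376,204));c=np.zeros((440,800,3),np.uint8);c[:,:420]=a;c[:204,424:]=b;cv2.imwrite("pics/c4.png",c)
E
```

```text
t 4.3 tcp [ 0.5663 -0.1313  0.1687] tool y deg 83.5 open -0.0007765629009016595 F [-0.   0.3 -0. ]
shift mm [-0.3 18.4 -0.3]
```

View pics/c4.png

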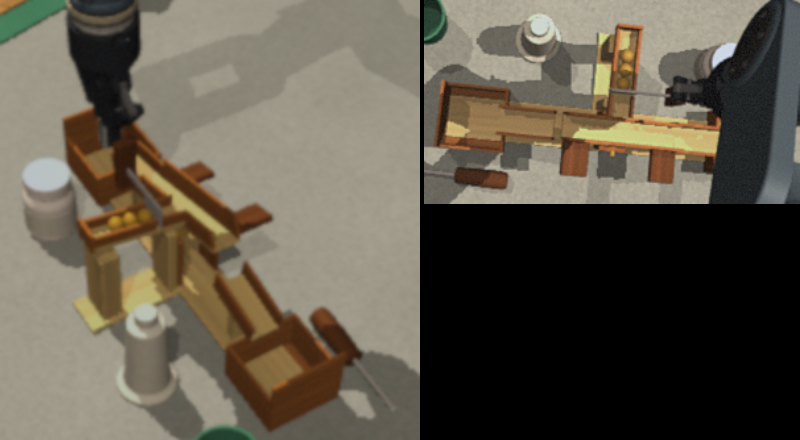

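The shut fingers stand just outside the tab, at (112,135) in the left panel. Now I'll push along +y.

Request:
{"method": "send_rows", "body": {
  "commands": [
    [[0, 0, 0], [0, 8, 0], 0],
    [[0, 0, 0], [0, 14, 0], 0],
    [[0, 0, 0], [0, 20, 0], 0],
    [[0, 0, 0], [0, 26, 0], 0],
    [[0, 0, 0], [0, 32, 0], 0],
    [[0, 0, 0], [0, 38, 0], 0],
    [[0, 0, 0], [0, 44, 0], 0],
    [[0, 0, 0], [0, 49, 0], 0],
    [[0, 0, 0], [0, 53, 0], 0],
    [[0, 0, 0], [0, 53, 0], 0]
  ]
}}

```text
time_s: 5.23
ee_pos: [0.5737, -0.0807, 0.1704]
eef_rot: [-0.0, 0.057, 0.998, -0.001]
force: [-1.7, -4.4, 1.5]
opening: -0.0
grip_force: 2.1
```

```bash
python3 g.py
python3 - <<'E'
from station import cams
import cv2,numpy as np
a=cams.read_camera("scene")["color"][100:320,235:445,::-1];b=cams.read_camera("top")["color"][190:345,225:510,::-1]
a=cv2.resize(a,(420,440));b=cv2.resize(b,(376,204));c=np.zeros((440,800,3),np.uint8);c[:,:420]=a;c[:204,424:]=b;cv2.imwrite("pics/c5.png",c)
E
```

```text
t 5.2333 tcp [ 0.5737 -0.0807  0.1704] tool y deg 83.5 open -0.0004315826028750983 F [-1.7 -4.4  1.5]
```

View pics/c5.png

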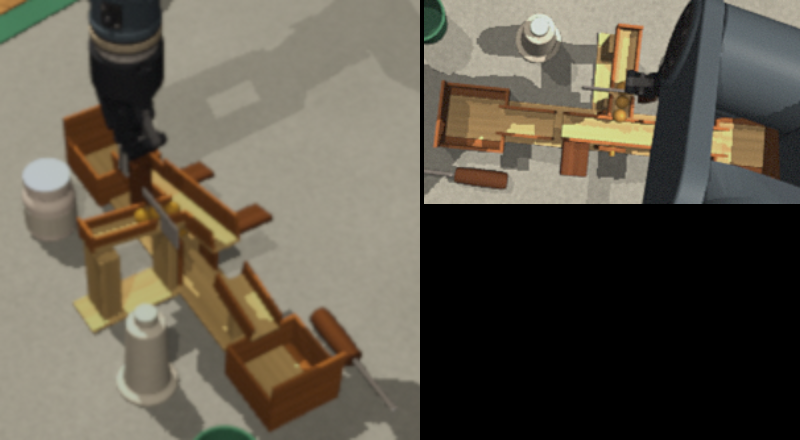

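The stop is open and the balls are running past it onto the gate. I'll wait a moment, then back off and rise.

Request:
{"method": "send_rows", "body": {
  "commands": [
    [[0, 0, 0], [0, 0, 0], 0],
    [[0, 0, 0], [0, 0, 0], 0],
    [[0, 0, 0], [0, 0, 0], 0],
    [[0, 0, 0], [0, 0, 0], 0],
    [[0, 0, 0], [0, 0, 0], 0],
    [[0, 0, 0], [0, 0, 0], 0],
    [[0, 0, 0], [0, 0, 0], 0],
    [[0, 0, 0], [0, 0, 0], 0],
    [[0, 0, 0], [0, 0, 0], 0],
    [[0, 0, 0], [0, 0, 0], 0]
  ]
}}

```text
time_s: 6.17
ee_pos: [0.5737, -0.0806, 0.1704]
eef_rot: [-0.0, 0.057, 0.998, -0.0]
force: [-2.1, -5.2, 2.5]
opening: 0.002
grip_force: 2.6
```

Request:
{"method": "send_rows", "body": {
  "commands": [
    [[0, 0, 0], [0, -15, 0], 0],
    [[0, 0, 0], [0, -35, 0], 0],
    [[0, 0, 0], [0, -45, -20], 0],
    [[0, 0, 0], [0, -45, -60], 0],
    [[0, 0, 0], [0, -45, -100], 0],
    [[0, 0, 0], [35, -60, -110], 0],
    [[0, 0, 0], [70, -80, -110], 0],
    [[0, 0, 0], [70, -115, -110], 0],
    [[0, 0, 0], [70, -150, -110], 0],
    [[0, 0, 0], [70, -180, -110], 0]
  ]
}}

```text
time_s: 7.0
ee_pos: [0.4832, -0.251, 0.2804]
eef_rot: [0.001, 0.057, 0.998, 0.001]
force: [0.7, -0.0, 0.3]
opening: 0.002
grip_force: 0.0
```

Request:
{"method": "send_rows", "body": {
  "commands": [
    [[0, 0, 0], [0, -35, 0], 0],
    [[0, 0, 0], [0, -70, 0], 0],
    [[0, 0, 0], [0, -100, 0], 0],
    [[0, 0, 0], [0, -100, 0], 0],
    [[0, 0, 0], [0, -100, 0], 0],
    [[0, 0, 0], [0, -100, 0], 0]
  ]
}}

```text
time_s: 7.5
ee_pos: [0.4721, -0.3488, 0.2796]
eef_rot: [-0.0, 0.058, 0.998, 0.002]
force: [0.4, 0.4, 0.1]
opening: 0.0
grip_force: 0.0
```

```bash
python3 g.py
python3 - <<'E'
from station import cams
import cv2,numpy as np
a=cams.read_camera("scene")["color"][100:320,235:445,::-1];b=cams.read_camera("top")["color"][190:345,225:510,::-1]
a=cv2.resize(a,(420,440));b=cv2.resize(b,(376,204));c=np.zeros((440,800,3),np.uint8);c[:,:420]=a;c[:204,424:]=b;cv2.imwrite("pics/c6.png",c)
E
```

```text
t 7.5 tcp [ 0.4721 -0.3488  0.2796] tool y deg 83.4 open 0.0001686475938941442 F [0.4 0.4 0.1]
```

View pics/c6.png

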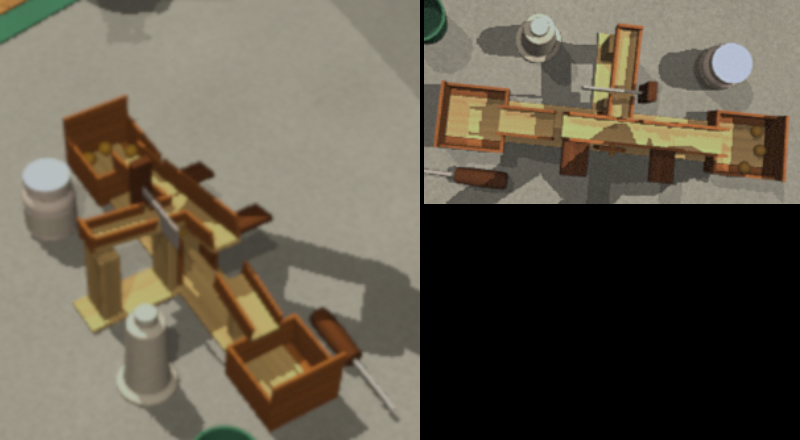

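All three balls lie in the right box, at (756,131), (759,151) and (743,168) in the right panel, and the gate has stayed tipped. I'll let them settle briefly and hand in.

Request:
{"method": "send_rows", "body": {
  "commands": [
    [[0, 0, 0], [0, 0, 0], 0],
    [[0, 0, 0], [0, 0, 0], 0],
    [[0, 0, 0], [0, 0, 0], 0],
    [[0, 0, 0], [0, 0, 0], 0],
    [[0, 0, 0], [0, 0, 0], 0],
    [[0, 0, 0], [0, 0, 0], 0],
    [[0, 0, 0], [0, 0, 0], 0],
    [[0, 0, 0], [0, 0, 0], 0],
    [[0, 0, 0], [0, 0, 0], 0],
    [[0, 0, 0], [0, 0, 0], 0]
  ]
}}

```text
time_s: 8.43
ee_pos: [0.4721, -0.3504, 0.2803]
eef_rot: [-0.0, 0.057, 0.998, 0.0]
force: [-0.7, -0.1, 1.3]
opening: -0.002
grip_force: 0.0
```

```bash
python3 -c "
from station import r
print(r.sign_off())"
```

```text
the job is handed in; nothing more can be done
None
```

I tipped the gate to its other stop and opened the sliding stop; the last picture shows all three balls in the right catch box, and I handed the job in at about 8.4 s (no verdict was returned).

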